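Hook the crispbread box in and shut it

TASK

The crispbread box stands open at the far side of the island. Draw the hook out from under the little shelf by its red metal neck, stand it on its feet in the open clear of the shelf and let go, then take it again by its wooden handle, drop its blade into the box behind the near wall and drag the box, lid still open and with only the hook touching it, to the middle of the wooden board. Then stand the hook on the worktop clear of the box, and lower the box's lid gently until it is fully shut, disturbing nothing else.

Things in the scene. Friction and masses are not known exactly. Their poses are not given: they have to be found in the camera images.
- box: Loose blue box, about 0.6 kg, outside 120 (x) x 140 (y) x 60 mm high, walls and floor 5 mm; origin at the centre of its underside, z up. Its -x wall is the near wall, turned to the robot within 15 degrees. Crispbread fills only its +x half, 25 mm high; the 55 mm behind the near wall are empty. Its lid hinges on the +y (left) rim. It slides under a few newtons.
- near_rim (a point): Middle of the top of the box's near wall (5 mm thick), 60 mm above the box's underside.
- lid_hinge (a point): Point on the hinge line, at the middle of the box's left rim; in the box's frame at (0, 70, 60) mm. The hinge runs along the box's x.
- box_lid (a joint): Angle of the wooden lid: 0 shut, 1.57 upright, stops at 1.9 leaning out to the box's +y. 124 mm (x) x 144 mm (hinge to free edge) x 8 mm, 0.1 kg; in the middle of the free edge a tab 45 mm wide sticks out 13 mm more. Shut, its top is 69 mm above the worktop. Stiff hinge: the lid stays where it is left; about 2 N at its edge moves it.
- lid_edge (a point): Middle of the lid's free edge (without the tab), 144 mm from the hinge, half-way through its thickness.
- hook: Loose rake-like hook, 180 g, on two feet. Origin at worktop level, z up, +x to the blade. Red steel bar 14 wide, z 40 to 52 mm, from handle to blade. Blade (front foot): plate 6 thick, 44 wide, at x 100, z 0 to 52, so 40 mm below the bar. Wooden handle 24 x 24 mm, x -110 to -10, z 34 to 58. Rear foot: plate 44 wide at x -104, z 0 to 36. At first the handle is under the shelf, the neck sticks out.
- hook_blade (a point): Middle of the lower edge of the blade, (100, 0, 0) mm in the hook's frame.
- hook_neck (a point): Middle of the red bar near the blade, (55, 0, 46) mm in the hook's frame: where to take it while it is under the shelf.
- hook_grip (a point): Centre of the wooden handle, (-60, 0, 46) mm in the hook's frame: where to hold it for work.
- hook_rear (a point): Rear end of the wooden handle, (-110, 0, 46) mm in the hook's frame.
- shelf: Fixed low shelf on the right: a wooden slab 260 (x) x 220 (y) mm, its underside at 78 mm and its top at 90 mm, on four thin legs at the corners (x +-120, y +-100 mm). Origin on the worktop under its centre; its +y side, at y = 110 mm in its frame, is the open side from which the hook sticks out.
- board: Wooden board let into the steel worktop, flush with it, 260 (x) x 270 (y) mm; origin at its centre.
- jam_jar: Glass jam jar with brass cap, 66 mm wide, 91 mm high, standing on the shelf; origin at the centre of its underside. Leave alone.
- crock: White ceramic butter crock, 106 mm wide, 104 mm high, on the worktop; origin at the centre of its underside. Leave alone.
- toast_rack: Slatted wooden toast rack, 160 x 80 x 87 mm; origin at the centre of its underside. Leave alone.
- spoon_rest: Flat green silicone spoon rest, a disc of 100 mm with a 65 mm tail, 8 mm high; origin under the disc's centre. Leave alone.
- mug: Terracotta mug, 80 mm wide, 95 mm high; origin at the centre of its underside. Leave alone.
Mind the look-alikes: they are no part of the job. There is more than one size of the hook; the one meant has the size given above.

How it is judged:
By the outcome, as a careful person would: the job done as asked, in the order asked, and still so for the second after the job is handed in, with the robot touching nothing.
It also fails if it takes over 72 s, if anything falls off the work surface, if the arm or the gripper's body presses on something with over 40 N, if the wrist force passes 120 N, or if a joint passes its speed limit or range.

ROBOT

A 7-joint arm with a two-finger parallel gripper is mounted at the origin on the work surface. World frame = base frame: x ahead of the robot, y to its left, z up, the work surface at z = 0. Lengths are in m, angles in degrees, forces in N, time in s.
With the tool pointing down it reaches from about 0.35 to 0.775 m from the base axis. Payload 3.1 kg.
Tool frame: the origin (TCP) lies on the centre line of the jaws, within the pads' length; the fingertips stand 17 mm ahead of it and the grasp point (between the pads) lies 2 mm behind it (robot.tip_reach is the distance from the TCP to the fingertips, in m); z points along the fingers, y is the line along which they close (so a half turn about z gives the same grasp; the last joint's range is limited). The gripper opens to 85 mm and grips with 20 to 120 N. Pads are 22 mm wide; open, the fingers measure 114 mm over their backs; the gripper's body (76 mm by 85 mm) begins 54 mm behind the grasp point. The pads swing forward as they close: fully open they stand 13 mm farther back than shut.
Start: joints at [-70.113, 17.813, 0.802, 86.603, -0.252, 75.585, -1.558], TCP at [0.208, 0.509, 0.248] pointing down, gripper open.
Joint ranges: [-154.91, 154.91], [-16.99, 109.72], [-72.82, 74.43], [7.12, 147.25], [-82.49, 262.49], [11.32, 116.49], [-174.64, 174.64]. Speed limits (degrees/s): [159.86, 159.86, 180, 180, 180, 180, 180].

INTERFACE

Orientations are given as [roll, pitch, yaw] about the fixed x, y, z axes, in that order (R = Rz(yaw) Ry(pitch) Rx(roll)).
In Python, from station import robot, fingers, vision, workorder, recognise gives the robot as it stands. Calls block until the motion is done:
- robot.move_to(position, orientation): joint-space move of the TCP to a pose.
- robot.line_to(position, orientation=None, velocity=0.15, f_stop=None): straight line of the TCP; orientation=None keeps the orientation; velocity is the mean speed in m/s. With f_stop (N) it stops when the force on the tool has changed by that much, and returns True; else False.
- robot.move_j(angles): joint-space move.
- fingers.gripper_to(opening, force=None): opening from 0.0 (shut) to 1.0 (fully open); force is the grip in N (None keeps the last); returns when the fingers have stopped.
- robot.pause(seconds).
- robot.inverse_kinematics(position, orientation): joint angles nearest the present ones, or None.
- vision.grab_frame(name): name is "scene" or "top"; returns the picture (480x640x3 uint8, red, green, blue); there is no depth.
- vision.calibration(name): a dict with "mtx" (3x3 intrinsics, pixels), "k1" (the pictures are not rectified: a ray, as slopes to the right and down, at radius r is drawn at 1 + k1 r^2 times it, then the intrinsics apply), "extrinsics" (4x4, takes a point from world to camera coordinates). Camera axes: x right, y up, looking along -z (the intrinsics and any distortion apply to the point x, -y, -z); pixel columns grow to the right and rows downward; lengths in m; the calibration is good to about 2 mm. A picture is of the moment at which its call begins. calibration takes no time and is no camera call.
A pose or a line that the arm cannot do raises robot.PlanningError and nothing moves.
- workorder.close_job(): hands the job in; it is judged then, once.
Trained networks look in the newest picture that a camera, given by its name, has taken for a name from the list of things; names that differ only in an ending like _2 or _b are one class to them, and where a whole thing is asked for, a point or a joint stands for the part that bears it (a point fixed in the world has none). Each returns a list of dicts, best first, with "p" (0 to 1); they miss things now and then, are a little off and sometimes report something else, mostly with a low value. They report only what shows in the picture. A call takes as long as a camera call. They do not tell look-alikes from the thing itself.
- recognise(label, camera): "rect" ([centre column, centre row, width, height] in pixels, round what is visible of it).
Readings, each from a call of its own:
- robot.current_time_s(): time.
- robot.current_joint_positions(): joint angles.
- robot.current_dq(): joint speeds.
- robot.current_joint_torque(): joint torques, N m.
- robot.current_tool_pos(): TCP position.
- robot.current_eef_rot(): TCP orientation.
- robot.current_contact_force(): force on the tool from outside, world axes, zero at the start.
- robot.current_torque(): the same for the moment, N m.
- robot.current_finger_gap(): opening from 0.0 (shut) to 1.0 (fully open).
- robot.current_gripper_force(): force on a finger pad.
Only numpy, scipy, OpenCV 4.12 (cv2) and the standard library are available. Lean on these libraries where they do the work, as an engineer would, in place of code of your own. Each camera call takes 0.05 s, during which the arm holds its last target. There are 200 camera calls.

## Working session

There is one attempt and no reset: what is moved stays moved. The work goes in short steps, each a Python script; the robot and the scene stay as the last script left them, time stands still between calls to the robot, and variables do not carry over. Pictures are saved under pics/ and viewed, at most 10 in all, crops included, and the job is handed in when it is done.

```bash
mkdir -p pics; cat > h.py <<'E'
import numpy as np, cv2
from station import robot, fingers, vision, workorder, recognise
def grab(cam,name):
    im=vision.grab_frame(cam); cv2.imwrite(f'pics/{name}.png',im[:,:,::-1]); return im
def ray(cam,u,v):
    c=vision.calibration(cam);K=np.array(c['mtx']);E=np.array(c['extrinsics'])
    d=np.array([(u-K[0,2])/K[0,0],(v-K[1,2])/K[1,1]]);s=d.copy()
    for _ in range(20): s=d/(1+c['k1']*(s@s))
    R=E[:3,:3];return -R.T@E[:3,3],R.T@np.array([s[0],-s[1],-1])
def at(cam,u,v,z):
    o,d=ray(cam,u,v);return (o+d*(z-o[2])/d[2])[:2]
def px(cam,p):
    c=vision.calibration(cam);K=np.array(c['mtx']);E=np.array(c['extrinsics'])
    q=E[:3,:3]@np.array(p)+E[:3,3];s=np.array([q[0],-q[1]])/-q[2];s=s*(1+c['k1']*(s@s))
    return K[:2,:2]@s+K[:2,2]
E
python3 - <<'E'
from h import *
for c in('top','scene'):
    grab(c,c+'0'); E=np.array(vision.calibration(c)['extrinsics']);print(c,(-E[:3,:3].T@E[:3,3]).round(3))
    for n in('box','box_lid','hook','hook_neck','hook_blade','shelf','board','crock','toast_rack','mug','near_rim','spoon_rest','jam_jar'):
        try: print(n,[(np.round(r['rect']).astype(int).tolist(),round(r['p'],2)) for r in recognise(n,c)[:4]])
        except Exception as e: print(n,e)
print(robot.current_time_s())
E
```

```text
top [ 0.281 -0.047  1.378]
box [([334, 137, 80, 73], 0.85)]
box_lid [([308, 131, 24, 64], 0.59), ([422, 268, 50, 18], 0.43)]
hook [([430, 348, 54, 60], 0.82), ([425, 268, 52, 15], 0.64)]
hook_neck [([423, 269, 50, 21], 0.81), ([431, 348, 53, 61], 0.79)]
hook_blade [([428, 348, 56, 60], 0.97), ([423, 269, 52, 16], 0.56), ([526, 275, 39, 37], 0.42)]
shelf [([492, 253, 99, 114], 0.69)]
board [([178, 164, 44, 45], 0.73)]
crock [([423, 156, 42, 51], 0.57)]
toast_rack [([153, 249, 54, 72], 0.85), ([424, 268, 50, 16], 0.75)]
mug [([179, 166, 44, 45], 0.88)]
near_rim [([335, 134, 77, 72], 0.87), ([492, 251, 97, 109], 0.43), ([154, 247, 54, 70], 0.25)]
spoon_rest [([219, 308, 37, 62], 0.66)]
jam_jar [([528, 274, 40, 33], 0.81)]
scene [ 1.439 -0.381  1.047]
box [([348, 301, 105, 136], 0.71)]
box_lid [([377, 280, 49, 93], 0.7)]
hook [([211, 238, 47, 26], 0.83), ([194, 190, 47, 37], 0.72)]
hook_neck [([195, 189, 41, 37], 0.75), ([213, 236, 50, 25], 0.72)]
hook_blade [([214, 238, 49, 28], 0.87), ([195, 187, 44, 37], 0.77)]
shelf [([142, 268, 111, 124], 0.97)]
board [([354, 266, 145, 82], 0.62), ([104, 222, 38, 50], 0.29)]
crock [([234, 332, 58, 61], 0.69)]
toast_rack [([474, 192, 50, 69], 0.67)]
mug [([502, 252, 53, 50], 0.76), ([214, 239, 50, 25], 0.45), ([395, 178, 31, 38], 0.38)]
near_rim []
spoon_rest []
jam_jar [([104, 226, 39, 49], 0.74)]
1.4
```

View pics/top0.png

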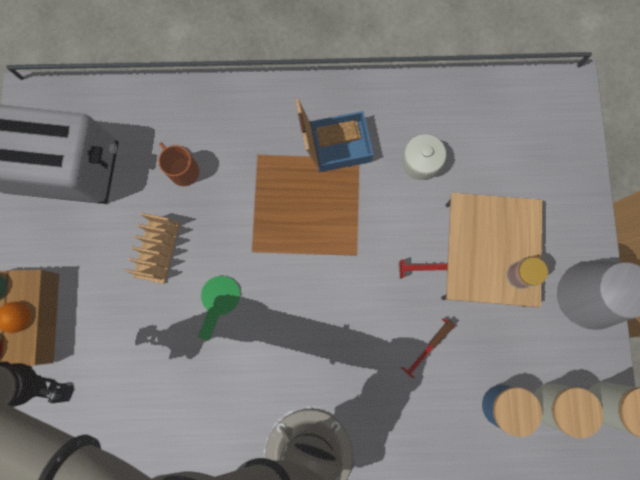

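View pics/scene0.png

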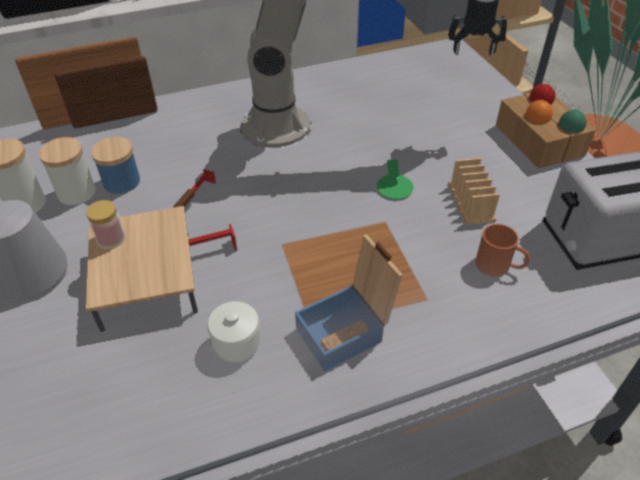

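The top view shows two hooks. One is at (424,268), its handle under the shelf and its blade at about (402,269). The other lies in the open at (430,348) and is smaller, with a dark handle. The first fits the description because its neck sticks out from the shelf's open side. The box is at (340,140) with its lid near upright, and the board is at (306,205).

```bash
python3 - <<'E'
from h import *
t=cv2.imread('pics/top0.png')
a=cv2.resize(t[235:385,385:555],None,fx=4,fy=4,interpolation=cv2.INTER_CUBIC)[:600]
cv2.imwrite('pics/c1.png',a)
b=cv2.resize(t[90:190,285:455],None,fx=4.7,fy=4.7,interpolation=cv2.INTER_CUBIC)
cv2.imwrite('pics/c2.png',b)
hsv=cv2.cvtColor(t,cv2.COLOR_BGR2HSV)
m=(((hsv[...,0]<8)|(hsv[...,0]>172))&(hsv[...,1]>150)&(hsv[...,2]>80)).astype('u1')
for n,(r0,r1,c0,c1) in dict(H=(250,290,395,450),L=(310,385,395,465)).items():
    v,u=np.nonzero(m[r0:r1,c0:c1]);print(n,len(u),u.min()+c0,u.max()+c0,v.min()+r0,v.max()+r0)
print('board',[at('top',u,v,0).round(3).tolist() for u,v in((257,155),(360,155),(357,255),(252,252))])
print('shelf top',[at('top',u,v,.09).round(3).tolist() for u,v in((451,194),(542,199),(541,306),(446,300))])
E
```

```text
H 240 401 446 260 276
L 59 408 446 320 373
board [[0.75, 0.117], [0.743, -0.154], [0.478, -0.136], [0.492, 0.131]]
shelf top [[0.609, -0.364], [0.59, -0.584], [0.333, -0.557], [0.353, -0.335]]
```

View pics/c1.png

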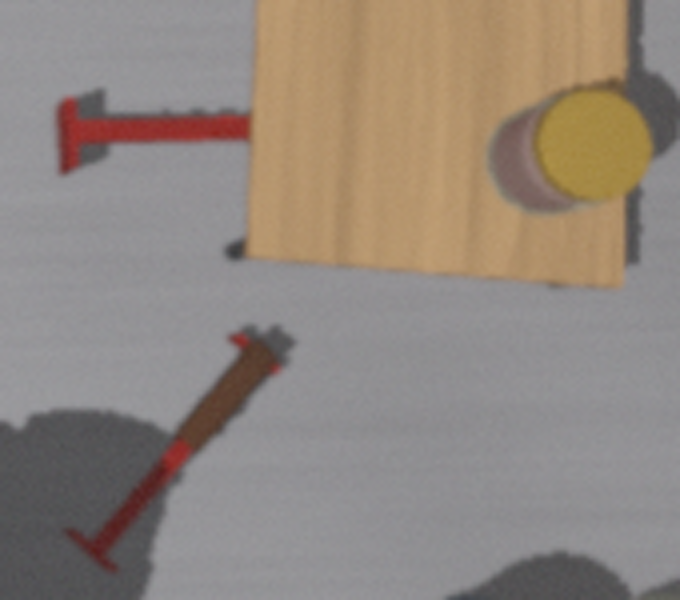

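View pics/c2.png

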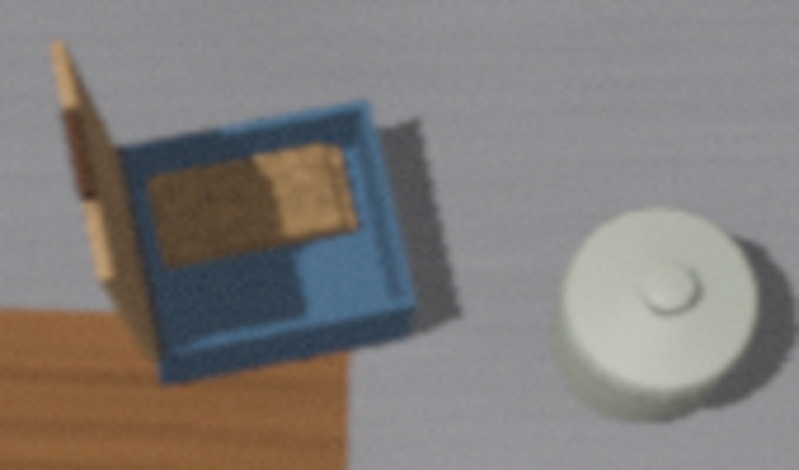

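The crops confirm it. The hook under the shelf is the full-size one, with its blade at (402,268) and its bar running to (447,267). The other hook is visibly shorter. The box's near-right rim corner is at about (373,154) and its near-left one at about (319,165), with the lid past upright on the left.

```bash
python3 - <<'E'
from h import *
from scipy.optimize import least_squares
M=[((-.06,-.07,.06),(413,303)),((.06,-.07,.06),(368,101)),((-.06,.07,.06),(160,353)),((-.06,-.07,0),(411,332)),((-.06,.07,0),(163,382))]
def f(p):
    c,s=np.cos(p[2]),np.sin(p[2])
    return np.concatenate([px('top',(p[0]+c*a-s*b,p[1]+s*a+c*b,z))-np.array([285+u/4.7,90+v/4.7]) for (a,b,z),(u,v) in M])
r=least_squares(f,[.8,-.08,0]);print('box',r.x.round(3),np.degrees(r.x[2]),r.fun.round(1))
b=at('top',402,268.7,.052);print('bladetop',b,at('top',401.5,259.5,.052),at('top',401.5,278,.052))
print('bar',at('top',447.5,266.7,.052),at('top',410,267.4,.052))
g=lambda R,n:robot.inverse_kinematics(n,R)
for y in(-90,0,90,180):
    for n in ([.44,-.30,.05],[.44,-.1,.05],[.5,-.05,.05],[.4,-.05,.07],[.61,-.1,.07],[.616,.2,.2],[.616,-.08,.09]):
        q=g([180,0,y],n);print(y,n,None if q is None else np.round(q).tolist())
E
```

```text
box [ 0.771 -0.104  0.176] 10.065889366319546 [ 0.8 -0.2  0.2 -1.3  0.1 -0.2 -0.9  1.1 -0.3  0.7]
bladetop [ 0.43368631 -0.24143439] [ 0.45635167 -0.24136178] [ 0.41097571 -0.23905814]
bar [ 0.43574065 -0.35283121] [ 0.43637329 -0.26113836]
-90 [0.44, -0.3, 0.05] [-11.0, 43.0, 64.0, 105.0, -44.0, 62.0, -109.0]
-90 [0.44, -0.1, 0.05] [-38.0, 33.0, 65.0, 118.0, -38.0, 53.0, -133.0]
-90 [0.5, -0.05, 0.05] [-42.0, 40.0, 64.0, 110.0, -42.0, 59.0, -138.0]
-90 [0.4, -0.05, 0.07] [-48.0, 23.0, 65.0, 123.0, -27.0, 50.0, -147.0]
-90 [0.61, -0.1, 0.07] [-30.0, 50.0, 64.0, 90.0, -47.0, 71.0, -137.0]
-90 [0.616, 0.2, 0.2] [-19.0, 31.0, -1.0, 74.0, 0.0, 75.0, 160.0]
-90 [0.616, -0.08, 0.09] [-32.0, 48.0, 64.0, 88.0, -45.0, 72.0, -141.0]
0 [0.44, -0.3, 0.05] [0.0, 33.0, 44.0, 105.0, -28.0, 53.0, -33.0]
0 [0.44, -0.1, 0.05] [-36.0, 31.0, 61.0, 118.0, -35.0, 52.0, -45.0]
0 [0.5, -0.05, 0.05] [-32.0, 31.0, 48.0, 110.0, -29.0, 52.0, -60.0]
0 [0.4, -0.05, 0.07] [-40.0, 18.0, 53.0, 123.0, -20.0, 48.0, -65.0]
0 [0.61, -0.1, 0.07] [-22.0, 42.0, 47.0, 90.0, -33.0, 64.0, -57.0]
0 [0.616, 0.2, 0.2] [-42.0, 34
[... 362 characters left out ...]
, 47.0, 23.0]
90 [0.61, -0.1, 0.07] [-19.0, 39.0, 41.0, 90.0, -28.0, 62.0, 29.0]
90 [0.616, 0.2, 0.2] [-36.0, 33.0, 27.0, 75.0, -15.0, 76.0, -9.0]
90 [0.616, -0.08, 0.09] [-22.0, 39.0, 43.0, 88.0, -29.0, 64.0, 28.0]
180 [0.44, -0.3, 0.05] [-8.0, 39.0, 58.0, 105.0, -39.0, 58.0, 156.0]
180 [0.44, -0.1, 0.05] [-24.0, 24.0, 43.0, 117.0, -22.0, 47.0, 122.0]
180 [0.5, -0.05, 0.05] [-23.0, 28.0, 35.0, 109.0, -21.0, 49.0, 112.0]
180 [0.4, -0.05, 0.07] [-31.0, 15.0, 42.0, 123.0, -14.0, 46.0, 109.0]
180 [0.61, -0.1, 0.07] [-16.0, 38.0, 36.0, 89.0, -25.0, 61.0, 117.0]
180 [0.616, 0.2, 0.2] [-29.0, 31.0, 15.0, 74.0, -8.0, 75.0, 76.0]
180 [0.616, -0.08, 0.09] [-16.0, 36.0, 33.0, 88.0, -22.0, 62.0, 112.0]
```

```bash
python3 - <<'E'
from h import *
fingers.gripper_to(1.0)
robot.move_to([.4355,-.284,.15],[180,0,89])
robot.line_to([.4355,-.284,.044],velocity=.12,f_stop=8)
print(robot.current_tool_pos()); fingers.gripper_to(0,100); print(robot.current_finger_gap())
z=robot.current_tool_pos()[2]
robot.line_to([.4365,-.284,z+.004],velocity=.05)
robot.line_to([.4385,-.06,z+.004],velocity=.12)
print(robot.current_contact_force())
grab('top','t1')
robot.line_to([.48,-.08,z+.05],[180,0,50],velocity=.15)
robot.line_to([.533,-.10,z+.03],[180,0,10],velocity=.15)
print('stop',robot.line_to([.533,-.10,z-.002],velocity=.03,f_stop=4),robot.current_tool_pos(),z)
grab('top','t2');grab('scene','s2');print(robot.current_time_s())
a,b=[cv2.imread(f'pics/{n}.png') for n in('t2','s2')]
cv2.imwrite('pics/v1.png',np.hstack([cv2.resize(a[200:330,290:430],(390,362)),cv2.resize(b[160:290,200:340],(390,362))]))
E
```

```text
[ 0.43602668 -0.28457519  0.04469528]
0.14363053495657466
[-0.66644905 -0.73084079 -2.10636857]
stop True [ 0.53275377 -0.09987969  0.04435554] 0.0443479639590642
11.2583
```

View pics/v1.png

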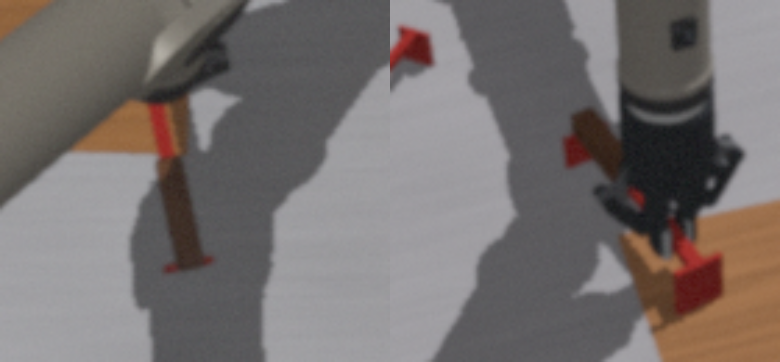

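The hook stands upright in the open, held at the neck. Its handle rear is at about (357,295) in the top image and its blade is over the board's near-right corner. I'll release it and regrasp by the handle.

```bash
python3 - <<'E'
from h import *
print('rear',at('top',290+187/2.786,200+262/2.786,.036),at('top',290+165/2.786,200+271/2.786,.036),at('top',290+213/2.786,200+258/2.786,.036))
fingers.gripper_to(0.45); 
p=robot.current_tool_pos()
robot.line_to([p[0],p[1],.16],velocity=.15)
robot.move_to([.36,.05,.22],[180,0,10])
grab('top','t3')
a=cv2.imread('pics/t3.png')
cv2.imwrite('pics/v2.png',cv2.resize(a[80:320,270:430],None,fx=2.5,fy=2.5,interpolation=cv2.INTER_CUBIC));print(robot.current_time_s())
E
```

```text
rear [ 0.37599712 -0.13060473] [ 0.3686215 -0.110987 ] [ 0.3789092 -0.1536141]
13.6917
```

View pics/v2.png

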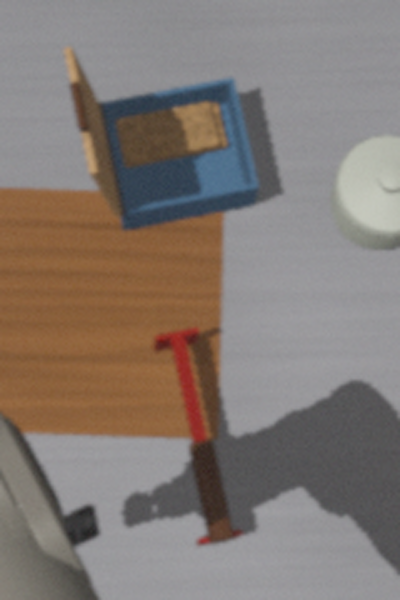

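The hook stands free with its blade top at (341,215) and its handle end at (358,294). The lid is open, with its free edge at about (303,122). The box hasn't moved.

```bash
python3 - <<'E'
from h import *
b=at('top',270+178/2.5,80+337/2.5,.052);r=at('top',270+219/2.5,80+533/2.5,.058)
print(b,r,np.linalg.norm(b-r),np.degrees(np.arctan2(*(b-r)[::-1])))
e=b-r;e/=np.linalg.norm(e)
g=b-.16*e; phi=np.degrees(np.arctan2(e[1],e[0])); print('grip',g,phi)
# lid angle: edge mid px (82/4.7..)
from scipy.optimize import minimize_scalar
c,s=np.cos(.176),np.sin(.176)
for t in np.arange(1.4,1.95,.1):
    P=lambda a:(lambda y,z:px('top',(.771+c*a-s*y,-.104+s*a+c*y,z)))(.07-.144*np.cos(t),.064+.144*np.sin(t))
    print(round(t,1),P(.062).round(1),P(-.062).round(1))
print('obs',(285+58/4.7,90+42/4.7),(285+105/4.7,90+280/4.7))
E
```

```text
[ 0.57210697 -0.09718749] [ 0.37642476 -0.13046232] 0.19849116575714645 9.650564310499677
grip [ 0.41437122 -0.1240097 ] 9.650564310499675
1.4 [318.5  93. ] [329.4 143.8]
1.5 [312.3  93.8] [323.2 144.8]
1.6 [306.1  95. ] [316.9 146. ]
1.7 [300.   96.4] [310.7 147.4]
1.8 [293.9  98. ] [304.5 148.9]
1.9 [288.1  99.9] [298.5 150.7]
obs (297.3404255319149, 98.93617021276596) (307.3404255319149, 149.5744680851064)
```

```bash
cat >> h.py <<'E'
PHI=10.; e=np.array([np.cos(np.radians(PHI)),np.sin(np.radians(PHI))]); n=np.array([-e[1],e[0]])
def tcp(box,a,b):  # TCP xy so that the blade is at (a,b) in a box at xy 'box' with yaw PHI
    return np.array(box)+a*e+b*n-.158*e
E
python3 - <<'E'
from h import *
O=[180,0,10]
fingers.gripper_to(.8)
robot.move_to([.419,-.121,.13],O); robot.line_to([.419,-.121,.044],velocity=.12,f_stop=8)
fingers.gripper_to(0,120); print(robot.current_finger_gap(),robot.current_tool_pos())
robot.line_to([.419,-.121,.132],velocity=.12)
B=(.771,-.104)
t=tcp(B,-.031,.025); print(t)
robot.line_to([*t,.132],velocity=.15)
f0=np.array(robot.current_contact_force())
grab('top','t4')
print(robot.line_to([*t,.071],velocity=.08,f_stop=5),np.array(robot.current_contact_force())-f0)
grab('top','t5');grab('scene','s5');print(robot.current_time_s())
a,b=[cv2.imread(f'pics/{n}.png') for n in('t5','s5')]
cv2.imwrite('pics/v3.png',np.hstack([cv2.resize(a[90:190,290:390],(400,400)),cv2.resize(b[230:370,270:410],(400,400))]))
E
```

```text
0.2634583895801738 [ 0.41938268 -0.12104723  0.044709  ]
[ 0.58053013 -0.11219931]
False [-0.42453365  0.03337034  0.83229364]
19.6333
```

View pics/v3.png

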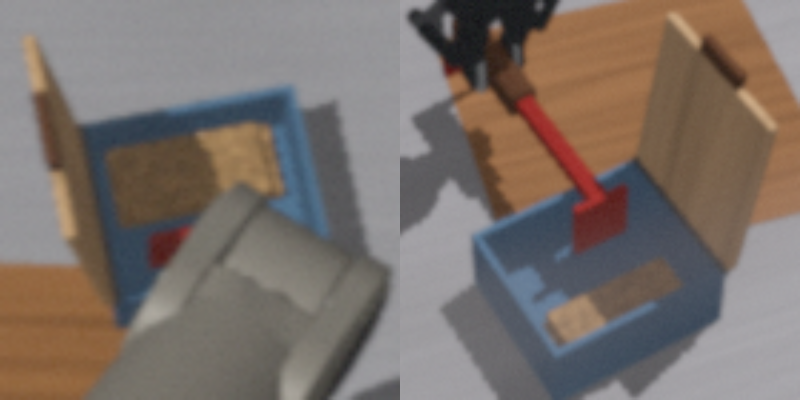

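The blade is inside the box behind the near wall. It's at about (190,245) in the left panel, touching nothing. Now I'll drag it from the near-left corner.

```bash
python3 - <<'E'
from h import *
B=(.771,-.104);T=(.616,-.0105)
f0=np.array(robot.current_contact_force())
for b,a in((B,(-.045,.037)),(B,(-.052,.043))):
    robot.line_to([*tcp(b,*a),.071],velocity=.05); print((np.array(robot.current_contact_force())-f0).round(1))
for k in(.25,.5,.75,1):
    b=np.array(B)*(1-k)+np.array(T)*k
    robot.line_to([*tcp(b,-.052,.043),.071],velocity=.07); print((np.array(robot.current_contact_force())-f0).round(1))
grab('top','t6');grab('scene','s6');print(robot.current_time_s(),robot.current_tool_pos())
a,b=[cv2.imread(f'pics/{n}.png') for n in('t6','s6')]
cv2.imwrite('pics/v4.png',np.hstack([cv2.resize(a[100:280,230:400],(400,424)),cv2.resize(b[140:300,270:421],(400,424))]))
E
```

```text
[ 0.9 -1.3 -1.9]
[-0.1 -0.8 -2.3]
[ 1.7 -2.5 -1.2]
[ 2.  -2.9 -1.3]
[-0.1 -1.6 -1.3]
[ 0.4 -1.6 -1.9]
23.7833 [ 0.40131855 -0.00433932  0.07084572]
```

View pics/v4.png

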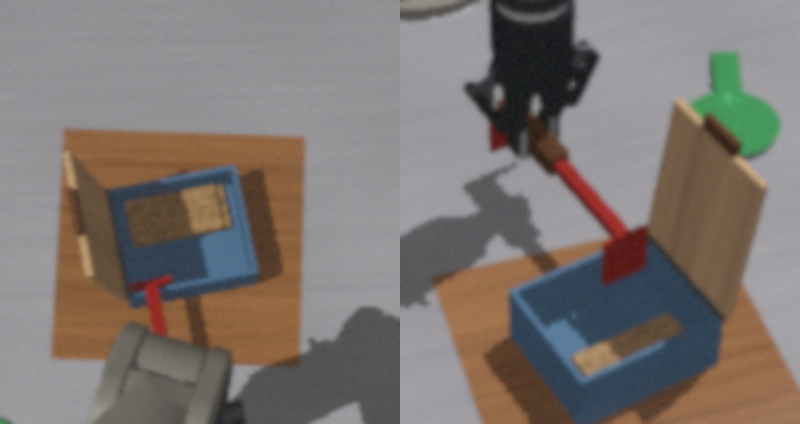

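The box is on the board with the blade still in its near-left corner and the lid open. Its near-right rim corner is at (257,271) in the left panel. Next I'll fit its position.

```bash
cat >> h.py <<'E'
from scipy.optimize import least_squares
def fitbox(obs,x0=(.616,-.01,.17)):
    def f(p):
        c,s=np.cos(p[2]),np.sin(p[2])
        return np.concatenate([px('top',(p[0]+c*a-s*b,p[1]+s*a+c*b,z))-np.array(uv) for (a,b,z),uv in obs])
    r=least_squares(f,x0);return r.x,r.fun
E
python3 - <<'E'
from h import *
q=lambda u,v:(230+u/2.353,100+v/2.356)
x,r=fitbox([((-.06,-.07,.06),q(257,271)),((.06,-.07,.06),q(238,167)),((-.06,.07,.06),q(130,297))])
print(x.round(4),np.degrees(x[2]),r.round(1))
C=[at('top',*q(*p),0) for p in((65,128),(304,137),(300,365),(52,357))];print(np.round(C,3).tolist(),np.mean(C,0))
a=cv2.imread('pics/t6.png');h=cv2.cvtColor(a,cv2.COLOR_BGR2HSV)
E
```

```text
[ 0.6156 -0.0156  0.1632] 9.349774493901977 [ 1.   0.8 -0.1 -1.1 -0.9  0.2]
[[0.752, 0.116], [0.735, -0.151], [0.478, -0.137], [0.494, 0.131]] [ 0.61448741 -0.01054776]
```

```bash
python3 - <<'E'
from h import *
p=np.array(robot.current_tool_pos())
p[:2]+=[-.001,.004]; robot.line_to(p,velocity=.03)
p[:2]+=.012*e-.012*n; robot.line_to(p,velocity=.05)
p[2]=.14; robot.line_to(p,velocity=.1)
robot.line_to([.42,-.2,.14],[180,0,0],velocity=.15)
robot.line_to([.42,-.2,.056],velocity=.1)
print(robot.line_to([.42,-.2,.042],velocity=.02,f_stop=3),robot.current_tool_pos())
fingers.gripper_to(.7); robot.line_to([.42,-.2,.17],velocity=.15)
fingers.gripper_to(0)
robot.move_to([.42,.1,.3],[180,0,0])
robot.move_to([.42,.3,.25],[180,0,0])
grab('top','t7');grab('scene','s7');print(robot.current_time_s())
a,b=[cv2.imread(f'pics/{n}.png') for n in('t7','s7')]
cv2.imwrite('pics/v5.png',np.hstack([cv2.resize(a[110:290,230:400],(400,424)),cv2.resize(b[140:300,210:410],(400,424))]))
E
```

```text
True [ 0.4199973  -0.19987563  0.04475623]
32.6
```

View pics/v5.png

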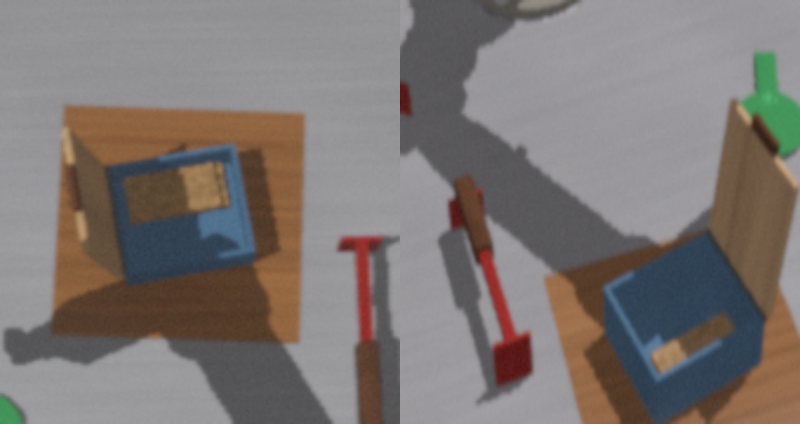

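The hook stands at the right, with its blade near (360,243) in the left panel. It's clear of the box, which is still on the board with its lid open. Next I'll close the lid along an arc.

```bash
python3 - <<'E'
from h import *
q=lambda u,v:(230+u/2.353,110+v/2.356)
x,r=fitbox([((-.06,-.07,.06),q(255,251)),((.06,-.07,.06),q(236,144)),((-.06,.07,.06),q(129,276))])
print(x.round(4),np.degrees(x[2]),r.round(1))
yaw=x[2];ny=np.array([-np.sin(yaw),np.cos(yaw)]);O=[180,0,90+np.degrees(yaw)]
def P(y,z): return [*(x[:2]+(y+.011)*ny),z+.017]
robot.move_to(P(.145,.26),O)
robot.line_to(P(.145,.195),velocity=.1)
f0=np.array(robot.current_contact_force())
robot.line_to(P(.108,.195),velocity=.06)
robot.line_to(P(.079,.195),velocity=.03);print((np.array(robot.current_contact_force())-f0).round(1))
R=.135
for d in range(80,-1,-10):
    t=np.radians(d); robot.line_to(P(.07-R*np.cos(t)+.009*np.sin(t),.06+R*np.sin(t)+.009*np.cos(t)),velocity=.06)
    print(d,(np.array(robot.current_contact_force())-f0).round(1))
p=np.array(robot.current_tool_pos())
print(robot.line_to(p-[0,0,.006],velocity=.015,f_stop=5),robot.current_tool_pos(),(np.array(robot.current_contact_force())-f0).round(1))
robot.line_to(p+[0,0,.12],velocity=.1)
robot.move_to([.42,.3,.25],[180,0,0])
grab('top','t8');grab('scene','s8');print(robot.current_time_s())
a,b=[cv2.imread(f'pics/{n}.png') for n in('t8','s8')]
cv2.imwrite('pics/v6.png',np.hstack([cv2.resize(a[110:290,230:400],(400,424)),cv2.resize(b[140:340,170:430],(400,424))]))
E
```

```text
[ 0.6132 -0.0138  0.1663] 9.528495223931385 [ 1.2  0.2 -0.1 -0.4 -1.1  0.2]
[ 0.8 -0.9  0.6]
80 [-0.6 -0.3  0.1]
70 [ 0.1 -1.  -0.5]
60 [ 0.2  0.4 -0.1]
50 [ 0.5 -0.4  0.5]
40 [-0.2 -0.6  0.4]
30 [-0.  -1.3  0.5]
20 [ 0.1 -0.8 -0.9]
10 [-0.7  0.2 -1.2]
0 [-0.7 -0.1  3. ]
True [ 0.62192058 -0.06689531  0.08564833] [-1.  -0.4  3.8]
45.7167
```

View pics/v6.png

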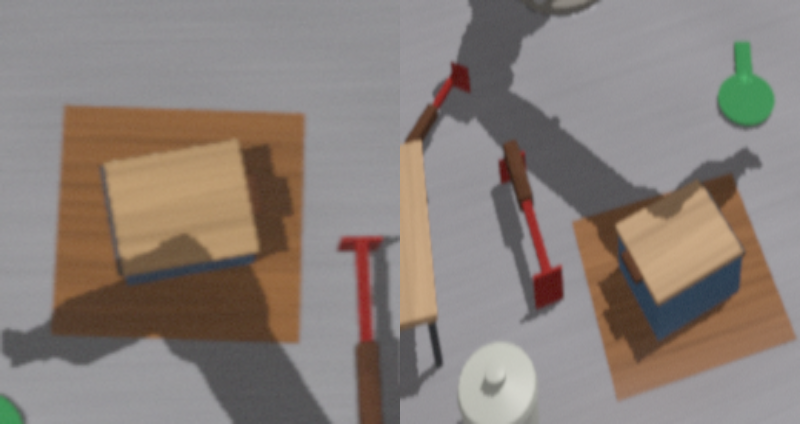

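The lid lies flat and shut: the fingertip stopped at 68.7 mm, and a shut lid's top is at 69 mm. The box is mid-board, and the hook stands clear at (360,243) in the left panel.

```bash
python3 -c "
from h import *
print(workorder.close_job())"
```

```text
the job is handed in; nothing more can be done
None
```

I handed the job in at about 46 s of the 72 s limit: the box is within about 4 mm of the board's centre by my camera fit before I closed the lid, its lid is shut, and the hook stands clear of it on the worktop. No verdict came back.

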